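# Load a cork strip into the spring magazine

### The job

Refill the cork magazine: pick up the full strip of three corks (green back), stand it upright in the channel between the brass front stop and the red follower, then push the rail fully home by its black handle so that the spring holds the strip against the front stop. Leave the part-used strip (yellow back) where it is, and let go of everything at the end.

Things in the scene. Friction and masses are not known exactly. Their poses are not given: they have to be found in the camera images.
- full_strip_mid (a point): Centre (28 mm above foot, 28 below top) of the loose full strip: three upright wine corks, 23 mm thick, in a row under a green back bar with three steel discs. Bar 70 mm long (x), 26 wide (y), 12 thick (top 12 mm of the strip), flat sides to grip across its width. Whole strip 73 mm long, 56 tall, about 60 g. Either end may go first.
- part_strip_mid (a point): The same point of the part-used strip: same shape, but a yellow back bar and only two corks left (none under one end). A bystander: it stays where it is.
- strip_home (a point): Where the centre of the loaded strip ends up, 36 mm above the worktop. x: along the channel, closing direction; y: across. Fixed wooden magazine 64 mm wide; open-topped steel channel 40 mm wide inside, floor 8 mm and wall tops 28 mm above the worktop. Inner face of the low brass front stop 37 mm ahead (+x). A strip set down short of the stop is pushed up to it by the follower.
- rail_handle (a point): On the black upright handle of the rail, 58 mm above the worktop, 20 mm below its top. Handle 16 mm thick along the channel, 24 wide across; pinch it across its width or push it from behind. It stands 85 mm behind strip_home (-x) when the rail is fully home, farther when open.
- rail (a joint): Opening of the rail in m: 0 fully home (end stop), up to 0.08 pulled out toward -x of strip_home. About 4 N friction, stays where left; closing over a strip takes about 6 N. It carries the red follower plate (top 32 mm above the worktop, 100 N/m spring) with its face at x = -25 mm minus the opening from strip_home, so the open channel leaves over 115 mm for the strip.

How it is judged:
By the outcome, as a careful person would: the job done as asked, in the order asked, and still so for the second after the job is handed in, with the robot touching nothing.
It also fails if it takes over 42 s, if anything falls off the work surface, if the arm or the gripper's body presses on something with over 40 N, if the wrist force passes 120 N, or if a joint passes its speed limit or range.

### The arm

A 6-joint arm with a two-finger parallel gripper is mounted at the origin on a cart in front of the work surface, level with it; the furniture and walls round the work are solid. World frame = base frame: x ahead of the robot, y to its left, z up, the work surface at z = 0. Lengths are in m, angles in rad, forces in N, time in s.
With the tool pointing down it reaches from about 0.35 to 0.85 m from the base axis. Payload 8.1 kg.
Tool frame: the origin (TCP) lies midway between the tips of the shut fingers; the grasp point (between the pads) lies 19 mm behind it; z points along the fingers, y is the line along which they close (so a half turn about z gives the same grasp; the last joint's range is limited). The gripper opens to 93 mm and grips with 3 to 60 N. Pads are 15 mm wide; open, the fingers measure 128 mm over their backs; the gripper's body (75 mm by 188 mm) begins 65 mm behind the grasp point.
Start: joints at [-1.428, 0.13, 1.488, -0, 1.523, -0.085], TCP at [0.136, -0.584, 0.219] pointing down, gripper open.
Joint ranges: [-2.96, 2.96], [-0.89, 2.26], [0.02, 2.5], [-1.34, 4.48], [0, 2.73], [-2.66, 2.66]. Speed limits (rad/s): [2.39, 2.39, 2.79, 3.14, 3.14, 3.14].

### API

Orientations are given as a rotation vector (axis times angle).
In Python, from plant import read_state, read_camera, get_calibration, close_job gives the robot as it stands.
- The arm moves only by the shell command python3 -m crank 'ROWS' [FORCE]. ROWS is JSON, a list that holds one entry, the list of rows, each a list of 7 numbers: the gripper's target within -1 to 1 (fully open at 1, half-way at 0, shut at -1), then the shift along the tool's x, y, z as a fraction of full scale, then the turn, a rotation vector about the tool's x, y, z as a fraction of full scale. In form: [[[grip, x, y, z, rx, ry, rz], ...]]. A call has exactly 5 rows; each row is the pose to reach, as a shift and turn from the pose commanded when the call began, along the tool's axes at that moment; what a row does not reach only later rows make up. Full scale, the value 1, is 0.5 m for a shift and 90 degrees for a turn. A row lasts 1/8 s, in which the tool goes at most 62.5 mm and 10.7 degrees, less where a joint would pass 70% of its speed; a pose out of reach is approached as far as the arm can. A call with a number of a shift or a turn outside -1 to 1 is refused whole. A call with a gripper value outside its range is refused whole. The fingers move at their own pace and stop on an object; FORCE is the grip in N (left out, the last holds). Time passes only in rows, so rows that repeat a pose let the fingers close, or fill a call up. It gives the time, the measured TCP pose, the force, the opening and the grip force at its end, in the units of the state.
- read_state(): the state, without advancing time (a new reading comes with each control period).
- read_camera(name): name is "side" or "top"; returns the picture (480x640x3 uint8, red, green, blue); there is no depth.
- get_calibration(name): a dict with "fx", "fy", "cx", "cy" (pixels), "eye" and "orientation" of the camera in the world. Camera axes: x right, y down, z forward; pixel columns grow to the right and rows downward; lengths in m; the calibration is good to about 2 mm. A picture is of the moment at which its call begins. get_calibration takes no time and is no camera call.
- close_job(): hands the job in; it is judged then, once.
The state is a dict: "t": time; "q": joint angles; "dq": joint speeds; "joint_torque": joint torques, N m; "tool_pos": TCP position; "orientation": TCP orientation; "force": force on the tool from outside, world axes, zero at the start; "wrist_torque": the same for the moment, N m; "opening": finger opening in m; "gripper_force": force on a finger pad.
Only numpy, scipy, OpenCV 4.12 (cv2) and the standard library are available. Lean on these libraries where they do the work, as an engineer would, in place of code of your own. Each camera call takes 0.05 s, during which the arm holds its last target. There are 200 camera calls.

## Working session

There is one attempt and no reset: what is moved stays moved. The work goes in short steps, Python scripts to look and compute and a shell command to move; the robot and the scene stay as the last step left them, time stands still between calls to the robot, and variables do not carry over. Pictures are saved under pics/ and viewed, at most 10 in all, crops included, and the job is handed in when it is done.

```bash
mkdir -p pics; python3 - <<'E'
from plant import *
import cv2
for n in ("top","side"):
    cv2.imwrite(f"pics/{n}0.png",read_camera(n)[:,:,::-1]); print(n,get_calibration(n))
s=read_state(); print(s)
E
```

```text
top {'fx': 470.61439557146326, 'fy': 470.61439557146326, 'cx': 323.79325373336536, 'cy': 241.1030650878445, 'eye': array([ 0.32222706, -0.19467546,  0.89467976]), 'orientation': array([-2.07354872,  2.15730419, -0.21232372])}
side {'fx': 594.2507973556326, 'fy': 594.2507973556326, 'cx': 325.64844845533287, 'cy': 244.95495361414632, 'eye': array([ 0.38950568, -0.91682469,  0.59439312]), 'orientation': array([-2.19756193,  0.16605678, -0.06803251])}
{'t': 0.1, 'q': array([-1.42836323e+00,  1.31073492e-01,  1.48919223e+00,  4.03974552e-05,
        1.52304475e+00, -8.53645867e-02]), 'dq': array([-0.0013487 , -0.00156661, -0.00098919, -0.00055323,  0.00199933,
       -0.00026926]), 'joint_torque': array([ 1.23225229e-03, -5.61339104e+01, -4.93097878e+01,  7.71631440e-02,
        2.91065115e-02, -5.32787681e-05]), 'tool_pos': array([ 0.13548017, -0.58395101,  0.21768764]), 'orientation': array([-3.11953003e+00, -3.56852248e-01,  1.36220212e-05]), 'force': array([ 0.21343768, -0.60844676, -0.44421843]), 'wrist_torque': array([ 0.01227264, -0.00214524, -0.00158484]), 'gripper_force': 0.0, 'opening': 0.0931075557641921}
```

View pics/top0.png

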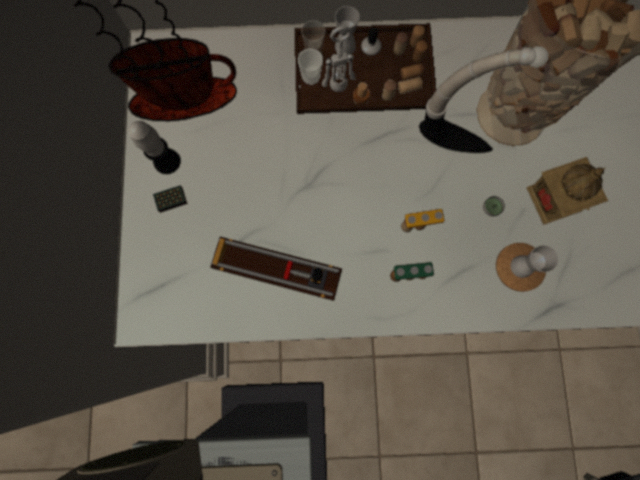

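View pics/side0.png

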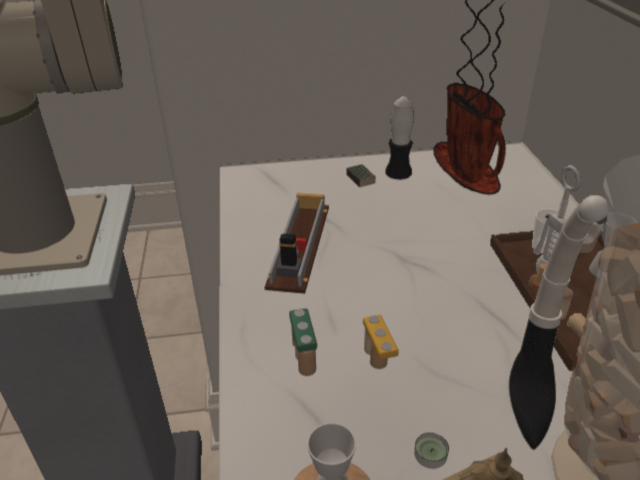

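The top view shows the magazine at about (275,268), green strip at (412,271) and yellow strip at (424,218). The side view shows the handle at (289,248), green at (303,330) and yellow at (380,336). I'll enlarge both.

```bash
cat > h.py <<'E'
import numpy as np, cv2
from plant import get_calibration
from scipy.spatial.transform import Rotation as R
def ray(n,u,v):
    c=get_calibration(n); d=R.from_rotvec(c['orientation']).apply([(u-c['cx'])/c['fx'],(v-c['cy'])/c['fy'],1]); return c['eye'],d
def onz(n,u,v,z):
    e,d=ray(n,u,v); return e+d*(z-e[2])/d[2]
def proj(n,p):
    c=get_calibration(n); q=R.from_rotvec(c['orientation']).inv().apply(np.array(p)-c['eye']); return q[0]/q[2]*c['fx']+c['cx'],q[1]/q[2]*c['fy']+c['cy']
E
python3 - <<'E'
import cv2
from h import *
a=cv2.imread("pics/top0.png"); b=cv2.imread("pics/side0.png")
f=lambda i,k:cv2.convertScaleAbs(cv2.resize(i,None,fx=k,fy=k,interpolation=cv2.INTER_CUBIC),alpha=1.5)
cv2.imwrite("pics/top0c.png",f(a[195:310,200:450],3.2)); cv2.imwrite("pics/side0c.png",f(b[180:380,250:410],3))
print(proj("top",[.136,-.584,.22]),proj("side",[.136,-.584,.22]))
E
```

```text
(np.float64(624.1394441505503), np.float64(467.82345200700166)) (np.float64(-55.267708174905295), np.float64(415.46608218102995))
```

View pics/top0c.png

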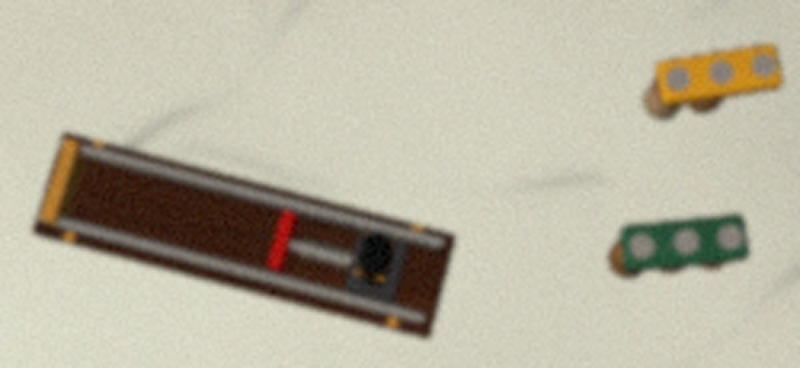

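View pics/side0c.png

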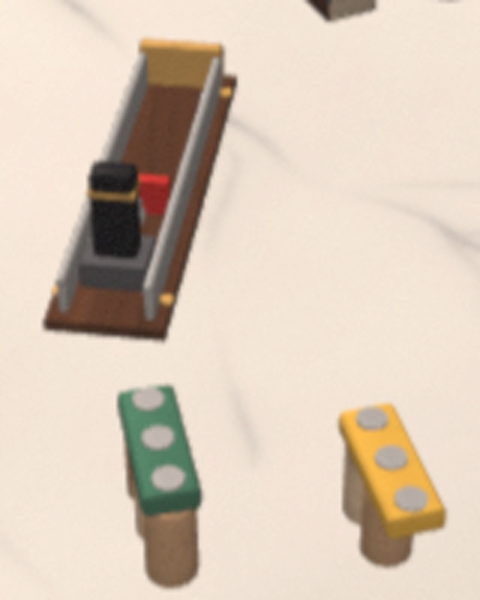

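```bash
python3 - <<'E'
from h import *
np.set_printoptions(precision=4,suppress=True)
T=lambda u,v,z:onz("top",u/3.2+200,v/3.2+195,z)
S=lambda u,v,z:onz("side",u/3+250,v/3+180,z)
for nm,z,t,s in [("green a",.056,(641,246),(148,398)),("green m",.056,(686,240),(157,436)),("green c",.056,(731,236),(168,477)),
 ("yel m",.056,(721,72),(391,457)),("handle top",.078,(376,246),(114,173)),
 ("foll L",.032,(288,211),None),("foll R",.032,(275,268),(153,176)),
 ("railU far",.028,(85,150),(217,62)),("railU near",.028,(440,243),(152,295)),
 ("railL far",.028,(60,222),(144,62)),("railL near",.028,(422,317),(64,283)),
 ("base nU",.0,(452,236),(165,338)),("base nL",.0,(430,335),(46,326)),("base fU",.0,(64,134),None),("base fL",.0,(36,233),None),
 ("stop in a",.028,(79,142),None),("stop in b",.028,(53,221),None)]:
    print(nm,T(*t,z)[:2],S(*s,z)[:2] if s else '')
E
```

```text
green a [ 0.4308 -0.3327] [ 0.4329 -0.3336]
green m [ 0.4332 -0.3581] [ 0.4342 -0.3581]
green c [ 0.4344 -0.3835] [ 0.4359 -0.3833]
yel m [ 0.5293 -0.3857] [ 0.531  -0.3863]
handle top [ 0.4337 -0.1845] [ 0.4323 -0.1911]
foll L [ 0.4624 -0.1337] 
foll R [ 0.4295 -0.1254] [ 0.4568 -0.1326]
railU far [ 0.5041 -0.0151] [ 0.5082 -0.0166]
railU near [ 0.4408 -0.221 ] [ 0.4454 -0.2285]
railL far [ 0.4619 -0.0007] [ 0.465  -0.0095]
railL near [ 0.3984 -0.2088] [ 0.4026 -0.212 ]
base nU [ 0.4485 -0.2293] [ 0.4509 -0.2298]
base nL [ 0.3901 -0.2135] [ 0.3916 -0.2108]
base fU [0.5204 0.0035] 
base fL [0.4603 0.02  ] 
stop in a [ 0.509  -0.0116] 
stop in b [0.4626 0.0034]
```

```bash
cat >> h.py <<'E'
from plant import read_state
def need(p,yaw):
    "yaw: world angle (deg) of tool y, tool pointing down"
    s=read_state(); r=R.from_rotvec(s['orientation']); a=np.radians(yaw)
    y=np.array([np.cos(a),np.sin(a),0]); z=np.array([0,0,-1.]); 
    t=R.from_matrix(np.array([np.cross(y,z),y,z]).T)
    print('shift',np.round(r.inv().apply(np.array(p)-s['tool_pos'])/.5,4),'turn',np.round((r.inv()*t).as_rotvec()/(np.pi/2),4),
     'at',np.round(s['tool_pos'],4),'F',np.round(s['force'],1),'open',round(s['opening'],4),'t',s['t'])
E
python3 -c "
from h import *
need([.434,-.358,.13],3.7)"
```

```text
shift [ 0.6836 -0.3051  0.176 ] turn [-8.000e-04 -9.000e-04 -8.961e-01] at [ 0.1355 -0.584   0.2177] F [ 0.2 -0.6 -0.4] open 0.0931 t 0.1
```

```bash
python3 -m crank '[[[0,0.08,-0.035,0,0,0,-0.1],[0,0.17,-0.075,0,0,0,-0.2],[0,0.26,-0.115,0,0,0,-0.3],[0,0.35,-0.155,0,0,0,-0.4],[0,0.44,-0.195,0,0,0,-0.5]]]' 20; python3 -c "
from h import *
need([.434,-.358,.13],3.7)"
```

```text
t: 0.72
tool_pos: [0.3288, -0.4385, 0.2182]
orientation: [-2.743, -1.531, -0.0]
force: [-0.0, -0.0, 0.5]
opening: 0.0488
gripper_force: 0.0
shift [0.2475 0.0947 0.1765] turn [-3.000e-04 -3.000e-04 -3.929e-01] at [ 0.3288 -0.4385  0.2182] F [-0.  -0.   0.5] open 0.0488 t 0.725
```

```bash
python3 -m crank '[[[0,0.08,0.03,0.03,0,0,-0.1],[0,0.16,0.06,0.08,0,0,-0.2],[0,0.22,0.085,0.13,0,0,-0.3],[0,0.2475,0.0947,0.1765,0,0,-0.393],[0,0.2475,0.0947,0.1765,0,0,-0.393]]]'; python3 - <<'E'
from h import *
from plant import read_camera
need([.434,-.358,.031],3.7)
b=read_camera("side")[:,:,::-1][180:420,220:480]
a=read_camera("top")[:,:,::-1][190:330,330:490]
b=cv2.resize(b,None,fx=2,fy=2);a=cv2.resize(a,(270*480//240,480))[:,:270] if 0 else cv2.resize(a,None,fx=1.7,fy=1.7)
o=np.zeros((480,800,3),np.uint8);o[:480,:520]=b;o[:238,528:800]=a
cv2.imwrite("pics/hover.png",cv2.convertScaleAbs(o,alpha=1.5))
E
```

```text
t: 1.35
tool_pos: [0.4327, -0.3577, 0.1277]
orientation: [-2.149, -2.284, -0.0]
force: [0.1, 0.1, -0.8]
opening: 0.0464
gripper_force: 0.0
shift [-0.0015  0.0033  0.1933] turn [-0.0022 -0.0025 -0.0025] at [ 0.4327 -0.3577  0.1277] F [ 0.1  0.1 -0.8] open 0.0464 t 1.35
```

View pics/hover.png

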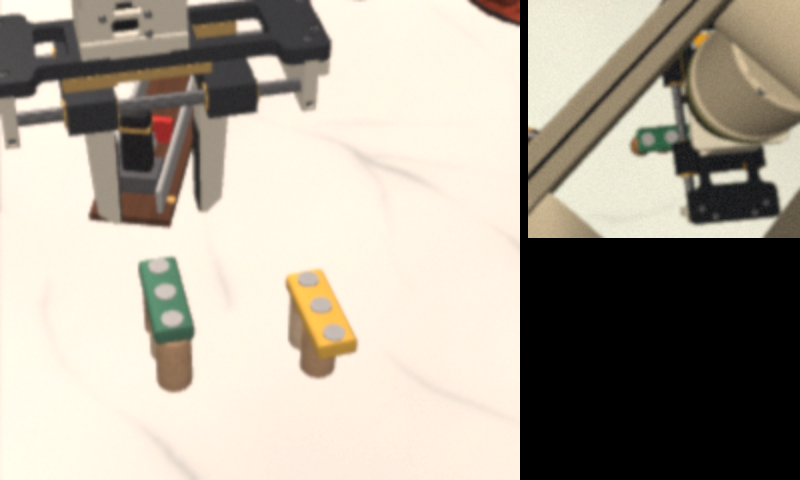

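The fingers, with tips at crop (107,215) and (208,207), hover above and straddle the green strip at (166,290). The yellow strip is clear of them, so I'll go down.

```bash
python3 -m crank '[[[0,0,0.003,0.06,0,0,0],[0,0,0.003,0.12,0,0,0],[0,0,0.003,0.17,0,0,0],[0,0,0.003,0.193,0,0,0],[0,0,0.003,0.193,0,0,0]]]'; python3 -m crank '[[[-1,0,0,0,0,0,0],[-1,0,0,0,0,0,0],[-1,0,0,0,0,0,0],[-1,0,0,0,0,0,0],[-1,0,0,0,0,0,0]]]' 25; python3 -c "
from h import *
need([.434,-.358,.031],3.7)"
```

```text
t: 2.08
tool_pos: [0.4346, -0.3603, 0.0342]
orientation: [-2.156, -2.285, 0.0]
force: [-0.4, 0.8, -0.8]
opening: 0.0464
gripper_force: 0.0
t: 2.7
tool_pos: [0.4356, -0.3604, 0.0349]
orientation: [2.153, 2.286, -0.0]
force: [-1.2, 0.0, 5.7]
opening: 0.0256
gripper_force: 25.0
shift [ 0.0049 -0.0029  0.0078] turn [ 0.0007  0.0008 -0.0031] at [ 0.4356 -0.3604  0.0349] F [-1.2  0.   5.7] open 0.0256 t 2.7
```

```bash
python3 -m crank '[[[-1,0,0,-0.06,0,0,0],[-1,0,0,-0.14,0,0,0],[-1,0,0,-0.22,0,0,0],[-1,0,0,-0.28,0,0,0],[-1,0,0,-0.28,0,0,0]]]'; python3 -c "
from h import *
need([.472,-.052,.17],-17.1)"
```

```text
t: 3.32
tool_pos: [0.4363, -0.361, 0.1768]
orientation: [2.15, 2.283, -0.0]
force: [-0.2, -0.1, -1.6]
opening: 0.0259
gripper_force: 25.0
shift [0.6127 0.1081 0.0117] turn [0.0027 0.0021 0.2281] at [ 0.4363 -0.361   0.1768] F [-0.2 -0.1 -1.6] open 0.0259 t 3.325
```

```bash
python3 -m crank '[[[-1,0.06,0.01,0,0,0,0.02],[-1,0.15,0.027,0,0,0,0.06],[-1,0.24,0.043,0,0,0,0.1],[-1,0.33,0.06,0,0,0,0.14],[-1,0.42,0.076,0,0,0,0.18]]]'; python3 -c "
from h import *
need([.472,-.052,.17],-17.1)"
```

```text
t: 3.95
tool_pos: [0.4594, -0.146, 0.1718]
orientation: [-2.455, -1.956, 0.002]
force: [0.8, -0.3, -0.9]
opening: 0.0256
gripper_force: 25.0
shift [ 0.1889 -0.0174  0.0037] turn [-0.0017 -0.0003  0.0466] at [ 0.4594 -0.146   0.1718] F [ 0.8 -0.3 -0.9] open 0.0256 t 3.95
```

```bash
python3 -m crank '[[[-1,0.07,-0.006,0,0,0,0.02],[-1,0.13,-0.012,0,0,0,0.045],[-1,0.17,-0.016,0.02,0,0,0.047],[-1,0.188,-0.0174,0.06,0,0,0.047],[-1,0.188,-0.0174,0.06,0,0,0.047]]]'; python3 - <<'E'
from h import *
from plant import read_camera
need([.472,-.052,.045],-17.1)
b=read_camera("side")[:,:,::-1][100:300,230:400]
a=read_camera("top")[:,:,::-1][190:330,180:380]
cv2.imwrite("pics/over_s.png",cv2.convertScaleAbs(cv2.resize(b,None,fx=3,fy=3,interpolation=2),alpha=1.5))
E
```

```text
t: 4.58
tool_pos: [0.4704, -0.0532, 0.1405]
orientation: [-2.521, -1.867, 0.006]
force: [-0.5, 0.3, -0.8]
opening: 0.0254
gripper_force: 25.0
shift [0.0033 0.0036 0.191 ] turn [-0.0038  0.0003  0.0019] at [ 0.4704 -0.0532  0.1405] F [-0.5  0.3 -0.8] open 0.0254 t 4.575
```

View pics/over_s.png

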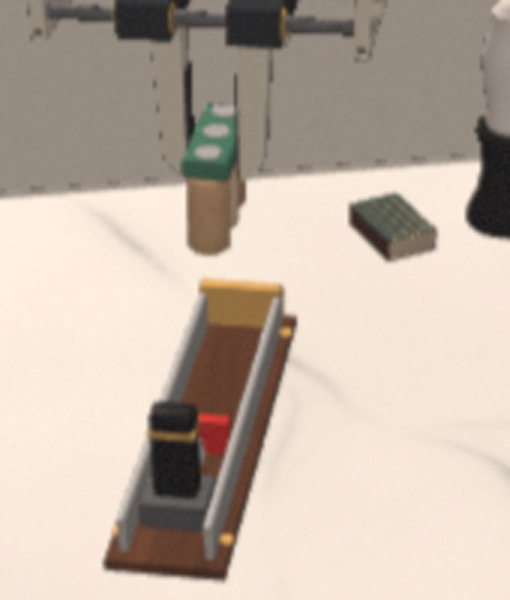

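```bash
python3 - <<'E'
from h import *
for u,v in [(208,152),(216,131),(224,110)]: print(np.round(onz("side",u/3+230,v/3+100,.1616),4))
# where channel features project for check: stop inner top, walls
d=np.array([.294,.956,0]);n=np.array([-.956,.294,0]);c=np.array([.4562,-.1052,0])
for s,l,z in [(.1054,.02,.028),(.1054,-.02,.028),(-.05,.02,.028),(-.05,-.02,.028),(-.086,0,.078)]:
    u,v=proj("side",c+s*d+l*n+[0,0,z]); print(s,l,round((u-230)*3),round((v-100)*3))
E
```

```text
[ 0.4652 -0.0762  0.1616]
[ 0.4721 -0.0527  0.1616]
[ 0.4792 -0.0282  0.1616]
0.1054 0.02 207 292
0.1054 -0.02 272 297
-0.05 0.02 152 444
-0.05 -0.02 226 450
-0.086 0 171 409
```

```bash
python3 -m crank '[[[-1,0.008,0.002,0.03,-0.004,0,0.002],[-1,0.008,0.002,0.07,-0.004,0,0.002],[-1,0.008,0.002,0.11,-0.004,0,0.002],[-1,0.008,0.002,0.15,-0.004,0,0.002],[-1,0.008,0.002,0.175,-0.004,0,0.002]]]';python3 -m crank '[[[-1,0,0,0,0,0,0],[-1,0,0,0.005,0,0,0],[-1,0,0,0.01,0,0,0],[-1,0,0,0.014,0,0,0],[-1,0,0,0.014,0,0,0]]]'; python3 - <<'E'
from h import *
from plant import read_camera
need([.473,-.050,.0429],-17.1)
b=read_camera("side")[:,:,::-1][140:300,230:400]
cv2.imwrite("pics/in_s.png",cv2.convertScaleAbs(cv2.resize(b,None,fx=3.6,fy=3.6,interpolation=2),alpha=1.5))
E
```

```text
t: 5.3
tool_pos: [0.4742, -0.0509, 0.055]
orientation: [2.526, 1.861, 0.005]
force: [-0.2, 0.8, -0.7]
opening: 0.026
gripper_force: 25.0
t: 5.92
tool_pos: [0.4748, -0.0508, 0.0494]
orientation: [2.524, 1.862, 0.006]
force: [-0.1, -0.3, -0.5]
opening: 0.0257
gripper_force: 25.0
shift [ 0.0004 -0.0041  0.013 ] turn [ 0.004 -0.    -0.001] at [ 0.4748 -0.0508  0.0494] F [-0.1 -0.3 -0.5] open 0.0257 t 5.925
```

View pics/in_s.png

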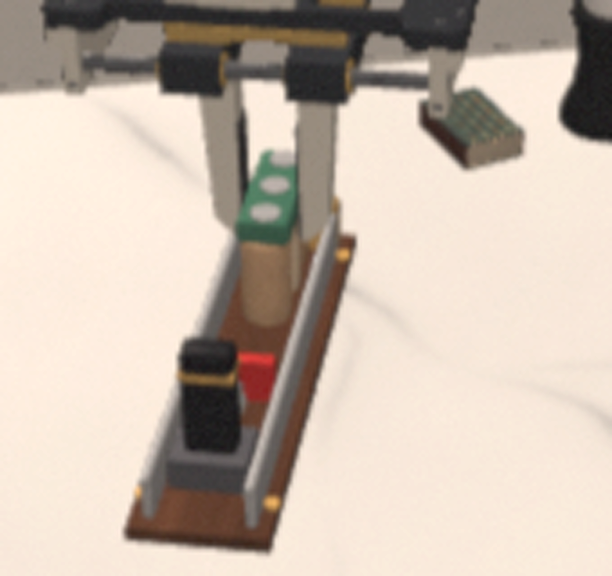

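The strip (discs at (265,212), (275,184) and (284,158) in the crop) hangs inside the channel, well centred between the walls and ahead of the follower at (257,375). I'll lower it until it touches, then release.

```bash
python3 -m crank '[[[-1,0,0,0.004,0,0,0],[-1,0,0,0.008,0,0,0],[-1,0,0,0.011,0,0,0],[-1,0,0,0.013,0,0,0],[-1,0,0,0.013,0,0,0]]]'
```

```text
t: 6.6
tool_pos: [0.4749, -0.0508, 0.0429]
orientation: [2.524, 1.861, 0.006]
force: [0.8, 0.3, -0.4]
opening: 0.0258
gripper_force: 25.0
```

```bash
python3 -m crank '[[[-1,0,0,0.002,0,0,0],[-1,0,0,0.003,0,0,0],[-0.2,0,0,0.003,0,0,0],[-0.1,0,0,0.003,0,0,0],[-0.1,0,0,0.003,0,0,0]]]'; python3 -m crank '[[[-0.1,0,0,-0.01,0,0,0],[-0.1,0,0,-0.05,0,0,0],[-0.1,0,0,-0.12,0,0,0],[-0.1,0,0,-0.2,0,0,0],[-0.1,0,0,-0.25,0,0,0]]]';  python3 - <<'E'
from h import *
from plant import read_camera
need([.424,-.213,.17],-17.1)
b=read_camera("side")[:,:,::-1][140:300,230:400]
cv2.imwrite("pics/rel_s.png",cv2.convertScaleAbs(cv2.resize(b,None,fx=3.6,fy=3.6,interpolation=2),alpha=1.5))
E
```

```text
t: 7.22
tool_pos: [0.4748, -0.0508, 0.0412]
orientation: [2.525, 1.862, 0.006]
force: [-0.8, 0.9, -0.9]
opening: 0.0417
gripper_force: 0.0
t: 7.85
tool_pos: [0.4749, -0.0507, 0.169]
orientation: [2.523, 1.86, 0.009]
force: [0.2, 0.1, 0.1]
opening: 0.0419
gripper_force: 0.0
shift [-0.3401 -0.0014 -0.0021] turn [ 0.0057 -0.0002 -0.001 ] at [ 0.4749 -0.0507  0.169 ] F [0.2 0.1 0.1] open 0.0419 t 7.85
```

View pics/rel_s.png

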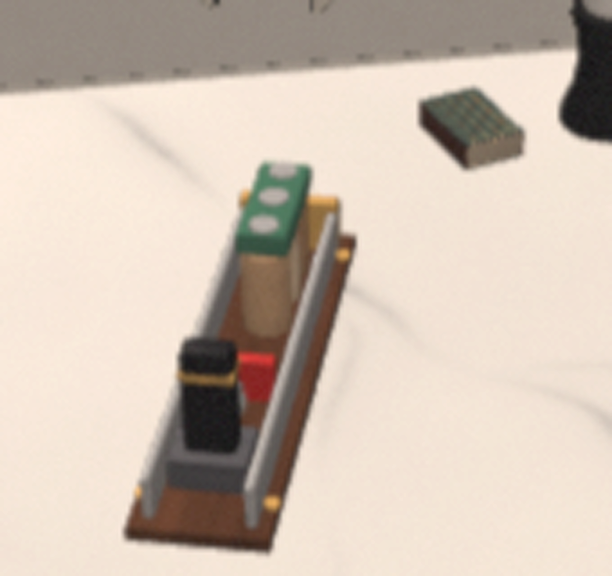

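The strip stands upright and free in the channel at (275,195), short of the stop and clear of the follower. Next is the handle.

```bash
python3 -m crank '[[[0.3,-0.06,0,0,0,0,0],[0.3,-0.14,0,0,0,0,0],[0.3,-0.22,0,0,0,0,0],[0.3,-0.286,0,0,0,0,0],[0.3,-0.286,0,0,0,0,0]]]'; python3 -c "
from h import *
need([.433,-.188,.047],-17.1)"
```

```text
t: 8.52
tool_pos: [0.4311, -0.1888, 0.166]
orientation: [2.527, 1.858, 0.005]
force: [0.7, -0.7, 1.0]
opening: 0.0607
gripper_force: 0.0
shift [0.0026 0.0018 0.238 ] turn [ 0.0037  0.0002 -0.0029] at [ 0.4311 -0.1888  0.166 ] F [ 0.7 -0.7  1. ] open 0.0607 t 8.525
```

```bash
python3 -m crank '[[[0.3,0.0026,0.003,0.06,0.004,0,0],[0.3,0.0026,0.003,0.12,0.004,0,0],[0.3,0.0026,0.003,0.18,0.004,0,0],[0.3,0.0026,0.003,0.225,0.004,0,0],[0.3,0.0026,0.003,0.236,0.004,0,0]]]'; python3 -m crank '[[[-1,0,0,0,0,0,0],[-1,0,0,0,0,0,0],[-1,0,0,0,0,0,0],[-1,0,0,0,0,0,0],[-1,0,0,0,0,0,0]]]' 20; python3 -c "
from h import *
need([.433,-.188,.047],-17.1)"
```

```text
t: 9.15
tool_pos: [0.4333, -0.185, 0.0465]
orientation: [-2.525, -1.863, 0.002]
force: [-0.4, -0.2, -0.0]
opening: 0.0606
gripper_force: 0.0
t: 9.78
tool_pos: [0.431, -0.1857, 0.0486]
orientation: [-2.523, -1.861, 0.008]
force: [-21.7, 6.0, 19.8]
opening: 0.0239
gripper_force: 20.0
shift [-0.0032  0.0053  0.0032] turn [-0.0051  0.     -0.0008] at [ 0.431  -0.1857  0.0486] F [-21.7   6.   19.8] open 0.0239 t 9.775
```

```bash
python3 -m crank '[[[-1,0,-0.005,-0.004,0,0,0],[-1,0.02,-0.005,-0.004,0,0,0],[-1,0.045,-0.005,-0.004,0,0,0],[-1,0.07,-0.005,-0.004,0,0,0],[-1,0.09,-0.005,-0.004,0,0,0]]]'; python3 -c "
from h import *
need([.433,-.188,.047],-17.1)"
```

```text
t: 10.4
tool_pos: [0.4443, -0.1416, 0.0491]
orientation: [-2.526, -1.864, 0.002]
force: [-0.9, -4.0, -20.8]
opening: 0.024
gripper_force: 20.0
shift [-0.0953  0.0059  0.0042] turn [-0.0017 -0.0001 -0.0007] at [ 0.4443 -0.1416  0.0491] F [ -0.9  -4.  -20.8] open 0.024 t 10.4
```

```bash
python3 -m crank '[[[-1,0.01,0,0.002,0,0,0],[-1,0.02,0,0.002,0,0,0],[-1,0.03,0,0.002,0,0,0],[-1,0.038,0,0.002,0,0,0],[-1,0.038,0,0.002,0,0,0]]]'; python3 -c "
from h import *
need([.433,-.188,.047],-17.1)"
```

```text
t: 11.02
tool_pos: [0.4495, -0.125, 0.0491]
orientation: [-2.527, -1.865, 0.005]
force: [-8.8, -7.4, -11.0]
opening: 0.024
gripper_force: 20.0
shift [-0.13    0.0056  0.0045] turn [-0.0019  0.0014 -0.0005] at [ 0.4495 -0.125   0.0491] F [ -8.8  -7.4 -11. ] open 0.024 t 11.025
```

```bash
python3 -m crank '[[[-1,0.004,0,0,0,0,0],[-1,0.008,0,0,0,0,0],[-1,0.012,0,0,0,0,0],[-1,0.014,0,0,0,0,0],[-1,0.014,0,0,0,0,0]]]'
```

```text
t: 11.65
tool_pos: [0.4505, -0.1218, 0.0494]
orientation: [2.527, 1.863, -0.013]
force: [-17.5, -24.9, -8.1]
opening: 0.024
gripper_force: 20.0
```

```bash
python3 -m crank '[[[-1,0.002,0,0,0,0,0],[-1,0.004,0,0,0,0,0],[-1,0.006,0,0,0,0,0],[-1,0.006,0,0,0,0,0],[-1,0.006,0,0,0,0,0]]]'
```

```text
t: 12.28
tool_pos: [0.4513, -0.1191, 0.0496]
orientation: [2.527, 1.863, -0.013]
force: [-19.0, -24.3, -5.7]
opening: 0.0241
gripper_force: 20.0
```

```bash
python3 - <<'E'
from h import *
from plant import read_camera
b=read_camera("side")[:,:,::-1][140:300,230:400]
cv2.imwrite("pics/push_s.png",cv2.convertScaleAbs(cv2.resize(b,None,fx=3.6,fy=3.6,interpolation=2),alpha=1.5))
d=np.array([.294,.956,0]);c=np.array([.457,-.1055,0])
for s,z in [(-.0166,.078),(.0684,.064)]:
    u,v=proj("side",c+s*d+[0,0,z]); print(s,round((u-230)*3.6),round((v-140)*3.6))
E
```

```text
-0.0166 239 257
0.0684 274 186
```

View pics/push_s.png

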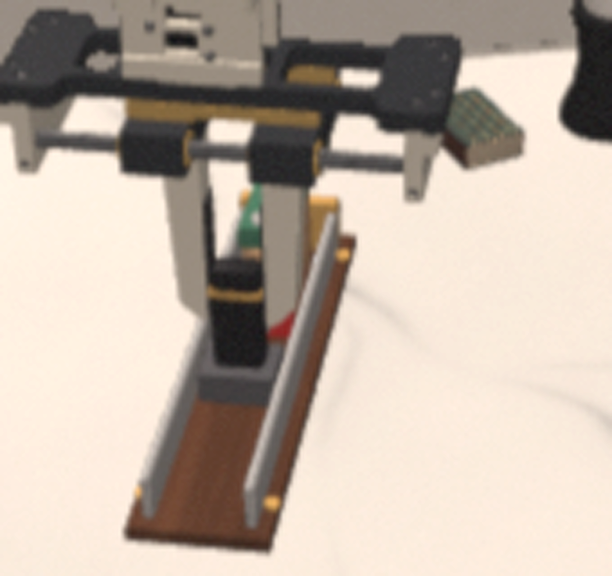

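The handle top is at (237,268), a few mm short of the predicted home point (239,257). That gap is about my measurement error. The force along the channel is about 29 N, so it is either at the end stop or the grip slipped. I'll let go and confirm by pushing from behind with shut fingers.

```bash
python3 -m crank '[[[0.3,-0.004,0,0,0,0,0],[0.3,-0.004,0,0,0,0,0],[0.3,-0.004,0,0,0,0,0],[0.3,-0.004,0,-0.04,0,0,0],[0.3,-0.004,0,-0.1,0,0,0]]]'; python3 -m crank '[[[0.3,0,0,-0.02,0,0,0],[-1,-0.03,0,-0.02,0,0,0],[-1,-0.08,0,-0.02,0,0,0],[-1,-0.1,0,-0.02,0,0,0],[-1,-0.1,0,-0.02,0,0,0]]]';  python3 - <<'E'
from h import *
from plant import read_camera
need([.4345,-.172,.047],-17.1)
im=read_camera("top")[:,:,::-1];cv2.imwrite("pics/t2.png",im)
E
```

```text
t: 12.95
tool_pos: [0.4531, -0.1164, 0.0997]
orientation: [-2.527, -1.865, 0.0]
force: [-0.1, 0.0, 0.1]
opening: 0.0599
gripper_force: 0.0
t: 13.58
tool_pos: [0.4378, -0.1653, 0.1085]
orientation: [-2.529, -1.862, 0.001]
force: [-0.6, -0.2, -1.1]
opening: 0.025
gripper_force: 0.0
shift [-0.0148 -0.0022  0.123 ] turn [-0.0008 -0.0002 -0.0021] at [ 0.4378 -0.1653  0.1085] F [-0.6 -0.2 -1.1] open 0.025 t 13.575
```

```bash
python3 -m crank '[[[-1,-0.008,-0.002,0.02,0,0,0],[-1,-0.008,-0.002,0.06,0,0,0],[-1,-0.008,-0.002,0.1,0,0,0],[-1,-0.008,-0.002,0.12,0,0,0],[-1,-0.008,-0.002,0.12,0,0,0]]]';  python3 -m crank '[[[-1,0.01,0,0,0,0,0],[-1,0.02,0,0,0,0,0],[-1,0.03,0,0,0,0,0],[-1,0.04,0,0,0,0,0],[-1,0.05,0,0,0,0,0]]]'
```

```text
t: 14.25
tool_pos: [0.4357, -0.1678, 0.0484]
orientation: [-2.527, -1.864, 0.001]
force: [-0.9, -0.1, -0.1]
opening: 0.0005
gripper_force: 0.0
t: 14.88
tool_pos: [0.444, -0.1441, 0.0495]
orientation: [2.528, 1.865, 0.0]
force: [-0.3, -0.2, 0.1]
opening: 0.0005
gripper_force: 0.0
```

```bash
python3 -m crank '[[[-1,0.005,0,0,0,0,0],[-1,0.01,0,0,0,0,0],[-1,0.015,0,0,0,0,0],[-1,0.02,0,0,0,0,0],[-1,0.02,0,0,0,0,0]]]'
```

```text
t: 15.5
tool_pos: [0.4454, -0.1391, 0.0495]
orientation: [2.525, 1.862, -0.01]
force: [-8.2, -22.4, -0.1]
opening: 0.0005
gripper_force: 11.7
```

```bash
python3 -m crank '[[[-1,0.001,0,0,0,0,0],[-1,0.002,0,0,0,0,0],[-1,0.003,0,0,0,0,0],[-1,0.003,0,0,0,0,0],[-1,0.003,0,0,0,0,0]]]'
```

```text
t: 16.12
tool_pos: [0.4455, -0.1391, 0.0496]
orientation: [2.525, 1.86, -0.013]
force: [-10.7, -27.7, 0.0]
opening: 0.0005
gripper_force: 15.3
```

```bash
python3 -m crank '[[[-1,-0.015,0,0,0,0,0],[-1,-0.05,0,0,0,0,0],[-1,-0.08,0,-0.04,0,0,0],[-1,-0.1,0,-0.14,0,0,0],[0,-0.1,0,-0.25,0,0,0]]]'; python3 -m crank '[[[0,-0.05,0,-0.04,0,0,0],[0,-0.12,0,-0.08,0,0,0],[0,-0.2,0,-0.1,0,0,0],[0,-0.25,0,-0.1,0,0,0],[0,-0.25,0,-0.1,0,0,0]]]'; python3 - <<'E'
from h import *
from plant import read_camera
f=lambda i,k:cv2.convertScaleAbs(cv2.resize(i,None,fx=k,fy=k,interpolation=2),alpha=1.5)
b=f(read_camera("side")[:,:,::-1][150:370,250:410],2.7); a=f(read_camera("top")[:,:,::-1][230:305,205:350],2.5)
o=np.zeros((600,800,3),np.uint8);o[:b.shape[0],:b.shape[1]]=b;o[:a.shape[0],434:434+a.shape[1]]=a
cv2.imwrite("pics/final.png",o)
E
```

```text
t: 16.75
tool_pos: [0.4313, -0.1819, 0.175]
orientation: [-2.528, -1.862, 0.001]
force: [0.6, -1.5, -0.1]
opening: 0.0064
gripper_force: 0.0
t: 17.38
tool_pos: [0.3947, -0.3023, 0.2244]
orientation: [-2.531, -1.861, 0.0]
force: [-0.1, 0.2, 0.5]
opening: 0.0465
gripper_force: 0.0
```

View pics/final.png

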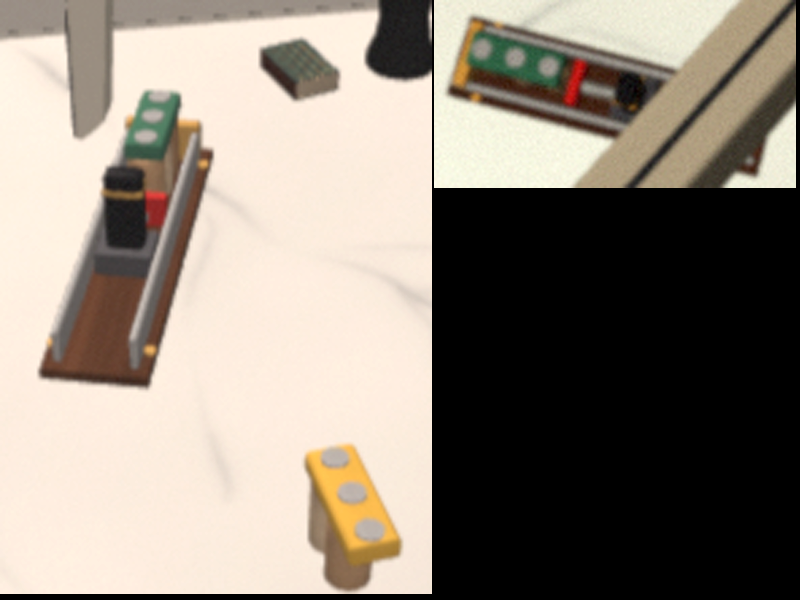

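Strip (top-crop discs (482,48), (515,58), (548,66)) is upright by the brass stop, follower at (575,82), handle at (630,90). The yellow strip is untouched. I'll check the numbers.

```bash
python3 - <<'E'
from h import *
T=lambda u,v,z:onz("top",(u-434)/2.5+205,v/2.5+230,z)
S=lambda u,v,z:onz("side",u/2.7+250,v/2.7+150,z)
d=np.array([.294,.956,0]);c=np.array([.457,-.1055,0])
for n,f,u,v,z in [("strip T",T,515,58,.064),("strip S",S,153,116,.064),("handle T",T,630,90,.078),("handle S",S,124,175,.078),("foll T",T,575,82,.032),("stop T",T,466,55,.028)]:
    p=f(u,v,z); print(n,np.round(p,4),'s',round((p-c)@d,4))
E
```

```text
strip T [ 0.475  -0.0421  0.064 ] s 0.0659
strip S [ 0.4776 -0.0448  0.064 ] s 0.0641
handle T [ 0.4464 -0.1252  0.078 ] s -0.0219
handle S [ 0.4506 -0.131   0.078 ] s -0.0263
foll T [ 0.461  -0.0806  0.032 ] s 0.025
stop T [0.4854 0.0013 0.028 ] s 0.1104
```

```bash
python3 -c "
from plant import *
print(close_job())"
```

```text
the job is handed in; nothing more can be done
None
```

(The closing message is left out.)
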